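# Lay the tea carton down in its caddy and bring it up to the sprung buffer

### The job

The tea carton stands on end in the wooden caddy and is too thick to grip: push it high on the side with the opening so that it topples over towards the stop and lies in the channel with its opening facing up. Then slide it along by its bottom end until its top end presses the sprung buffer of the stop, hold it there gently with about half a kilo of push (5 N on the buffer, on top of what the sliding takes, and never 10 N) for a second, and take the hand away so the carton stays resting against the buffer. Treat the card gently and leave the jars, shaker and jug alone.

Things in the scene. Friction and masses are not known exactly. Their poses are not given: they have to be found in the camera images.
- caddy: fixed light-wood channel, 440 long (its x) x 142 wide x 24 mm high. Floor 8 mm thick; 120 mm wide inside between the two 11 mm rails, which are 24 mm high over the counter. A 22 mm cross bar closes its -x end. Origin: centre of the underside. Its x axis runs along the channel towards the stop, z up.
- stop: fixed upright wooden bracket, 118 mm wide, 85 mm high, across the +x end of the caddy. Origin: on the caddy's floor at the middle of the bracket's face that looks down the channel (to -x); axes parallel to the caddy's. On this face, 45 mm above the caddy's floor, sits a steel sleeve with a sprung plunger and buffer.
- buffer_axis (a point): where the sprung plunger's level axis (along the caddy's x) meets the bracket's face. Its flat round rubber buffer, 38 mm across, stands 56 to 80 mm ahead of this point (to -x): the sleeve is set by hand, the setting is not measured and must be felt for; the sleeve does not give. The plunger gives 1 mm per 1.5 N from zero force, up to 18 mm.
- carton: plain white card carton, 90 (x) x 110 (y) x 165 mm (z), 0.3 to 0.5 kg, rigid, evenly filled. Origin: centre of its bottom end; z runs from the bottom to the top end. It starts standing on the caddy's floor near the -x end, its opening (+x) side away from the stop. Pushed 120 mm up or higher it tips over its far lower edge; pushed low it slides. Lying, friction under it is 1.5 to 4 N.
- carton_opening (a point): middle of the rectangular dispensing opening in the carton's +x face, 74 x 80 mm, showing a row of brown paper sachets; 75 mm from the bottom end. Only 10 mm deep: it pushes like a flat face. Standing, this face must be pushed some 70 to 80 mm, at 140 mm above the bottom end, before the carton falls over by itself.
- carton_top (a point): centre of the carton's top end, 165 mm from its origin along its z. When the carton lies down in the channel this is the middle of the end that meets the buffer.
- spice_jar: bystander: spice jar, 44 mm across, 109 mm high, upright; origin at the centre of its underside
- shaker: bystander: salt or pepper shaker with a rounded grey top, 44 mm across, 90 mm high; origin at the centre of its underside
- creamer: bystander: small white jug with a handle, 67 x 103 x 85 mm; origin on its underside near the middle
- candle_jar: bystander: candle in a glass jar, 76 mm across, 90 mm high; origin at the centre of its underside
Not all that is in view belongs to the job. What is shaped like the carton but purple or yellow is not meant.

How it is judged:
By the outcome, as a careful person would: the job done as asked, in the order asked, and still so for the second after the job is handed in, with the robot touching nothing.
It also fails if it takes over 61 s, if anything falls off the work surface, if the arm or the gripper's body presses on something with over 40 N, if the wrist force passes 120 N, or if a joint passes its speed limit or range.

### The arm

A 6-joint arm with a two-finger parallel gripper is mounted at the origin on a cart in front of the work surface, level with it; the furniture and walls round the work are solid. World frame = base frame: x ahead of the robot, y to its left, z up, the work surface at z = 0. Lengths are in mm, angles in rad, forces in N, time in s.
With the tool pointing down it reaches from about 275 to 1000 mm from the base axis. Payload 8.4 kg.
Tool frame: the origin (TCP) lies at the very end of the fingers, on their centre line; the grasp point (between the pads) lies 19 mm behind it; z points along the fingers, y is the line along which they close (so a half turn about z gives the same grasp; the last joint's range is limited). The gripper opens to 85 mm and grips with 20 to 120 N. Pads are 22 mm wide; open, the fingers measure 114 mm over their backs; the gripper's body (76 mm by 85 mm) begins 54 mm behind the grasp point. The pads swing forward as they close: fully open they stand 13 mm farther back than shut.
Start: joints at [-1.14, 0.353, 1.633, -0, 1.155, -0.002], TCP at [262.133, -567.375, 231.281] pointing down, gripper open.
Joint ranges: [-2.63, 2.63], [-0.92, 2.1], [0.06, 2.66], [-1.3, 4.44], [0, 2.69], [-3.02, 3.02]. Speed limits (rad/s): [2.22, 2.22, 2.79, 3.14, 3.14, 3.14].

### API

Orientations are given as [roll, pitch, yaw] about the fixed x, y, z axes, in that order (R = Rz(yaw) Ry(pitch) Rx(roll)).
In Python, from rig import r, vision gives the robot as it stands. The module is installed in compiled form; this text tells all that it offers.
- The arm moves only by the tool play_rows, never from a script. Its argument "steps" is a list of rows, each an object with "delta_pos": the shift along the tool's x, y, z in cm, a list of three; "yaw": the turn about the tool's z in rad; "jaw": the opening in per cent of the stroke, from 0 (shut) to 100 (fully open). A call has exactly 8 rows; each row is the pose to reach, as a shift and turn from the pose commanded when the call began, along the tool's axes at that moment; what a row does not reach only later rows make up. A row lasts 1/10 s, in which the tool goes at most 50 mm and 8.59 degrees, less where a joint would pass 70% of its speed; a pose out of reach is approached as far as the arm can. A call with a gripper value outside its range is refused whole. The fingers move at their own pace and stop on an object; "grip_force" is the grip in N (left out, the last holds). Time passes only in rows, so rows that repeat a pose let the fingers close, or fill a call up. It gives the time, the measured TCP pose, the force, the opening and the grip force at its end, in the units of the state.
- r.sense(): the state, without advancing time (a new reading comes with each control period).
- vision.grab_frame(name): name is "side" or "top" or "wrist"; returns (picture, depth): 400x640x3 uint8, red, green, blue; 400x640 float32, mm along the optical axis (not along the pixel's ray), 0 where there is no reading.
- vision.calibration(name): a dict with "mtx" (3x3 intrinsics, pixels), "extrinsics" (4x4, takes a point from camera to world coordinates). Camera axes: x right, y down, z forward; pixel columns grow to the right and rows downward; lengths in mm; the calibration is good to about 2 mm. A picture is of the moment at which its call begins: read the wrist's pose just before it. calibration takes no time and is no camera call; for the wrist camera it gives the pose at the moment of the call.
- r.sign_off(): hands the job in; it is judged then, once.
Trained networks look in the newest picture that a camera, given by its name, has taken for a name from the list of things; names that differ only in an ending like _2 or _b are one class to them, and where a whole thing is asked for, a point or a joint stands for the part that bears it (a point fixed in the world has none). Each returns a list of dicts, best first, with "conf" (0 to 1); they miss things now and then, are a little off and sometimes report something else, mostly with a low value. They report only what shows in the picture. A call takes as long as a camera call. They do not tell look-alikes from the thing itself.
- vision.cut_out(camera, thing): "region" (400x640 bool, what is visible of it) and "uv" ([column, row] in pixels, amid what is visible of it).
- vision.landmark_of(camera, thing): "uv" ([column, row] in pixels: a listed point, or the origin of a listed thing).
The state is a dict: "clock": time; "qpos": joint angles; "qvel": joint speeds; "joint_efforts": joint torques, N m; "eef_pos": TCP position; "tcp_rot": TCP orientation; "contact_force": force on the tool from outside, world axes, zero at the start; "wrist_torque": the same for the moment, N m; "opening": opening from 0.0 (shut) to 1.0 (fully open); "grasp_force": force on a finger pad.
Only numpy, scipy, OpenCV 4.12 (cv2) and the standard library are available. Lean on these libraries where they do the work, as an engineer would, in place of code of your own. Each camera call takes 0.05 s, during which the arm holds its last target. There are 200 camera calls.

## Working session

There is one attempt and no reset: what is moved stays moved. The work goes in short steps, Python scripts to look and compute and a tool call to move; the robot and the scene stay as the last step left them, time stands still between calls to the robot, and variables do not carry over. Pictures are saved under pics/ and viewed, at most 10 in all, crops included, and the job is handed in when it is done.

Besides the shell and the picture viewer there is one more tool, called after ">>>" as name(argument=value, ...) on one line, values as JSON. play_rows: Moves the arm, as the interface text tells. Its arguments: {"type":"object","properties":{"steps":{"type":"array"},"grip_force":{"type":"number"}},"required":["steps"]}

```bash
mkdir -p pics; cat > h.py <<'E'
import numpy as np, cv2
from rig import r, vision
def world(cam,uv,depth,K=None):
    c=vision.calibration(cam); K=c["mtx"];T=c["extrinsics"]
    u,v=int(round(uv[0])),int(round(uv[1]))
    p=depth[max(0,v-2):v+3,max(0,u-2):u+3]; p=p[p>0]; d=np.median(p) if p.size else np.nan
    q=np.array([(uv[0]-K[0,2])*d/K[0,0],(uv[1]-K[1,2])*d/K[1,1],d,1]); return (T@q)[:3]
def cloud(cam,depth,mask):
    c=vision.calibration(cam); K=np.array(c["mtx"]);T=np.array(c["extrinsics"])
    v,u=np.nonzero(mask&(depth>0)); d=depth[v,u]
    P=np.c_[(u-K[0,2])*d/K[0,0],(v-K[1,2])*d/K[1,1],d,np.ones_like(d)]; return (P@T.T)[:,:3]
E
python3 - <<'E'
from h import *
s=r.sense(); print(s["clock"],s["eef_pos"],s["tcp_rot"],s["contact_force"])
for cam in("side","top"):
    im,d=vision.grab_frame(cam); np.savez(f"pics/{cam}0.npz",im=im,d=d); cv2.imwrite(f"pics/{cam}0.png",im[:,:,::-1])
    for t in("carton","carton_opening","carton_top","caddy","stop","buffer_axis","spice_jar","shaker","creamer","candle_jar"):
        for L in vision.landmark_of(cam,t)[:3]:
            print(cam,t,round(L["conf"],2),np.round(L["uv"]),np.round(world(cam,L["uv"],d)))
E
```

```text
0.0 [ 261.92838168 -566.92999431  230.57648899] [-3.14020431e+00  1.21110454e-05  4.32797221e-01] [0.44030308 0.12487901 0.2526351 ]
side carton 0.93 [420. 221.] [ 370. -395.   41.]
side carton 0.62 [327. 177.] [ 679. -407.   52.]
side carton 0.39 [270. 213.] [ 731. -198.   30.]
side carton_opening 0.81 [258. 282.] [564.  45.  84.]
side carton_top 0.92 [268. 240.] [564.   2. 173.]
side carton_top 0.9 [434. 173.] [ 378. -448.  165.]
side carton_top 0.57 [331. 132.] [ 709. -472.  164.]
side caddy 0.9 [305. 259.] [ 561. -127.    7.]
side stop 0.73 [342. 212.] [ 569. -319.   28.]
side buffer_axis 0.85 [341. 201.] [ 573. -315.   67.]
side buffer_axis 0.61 [258. 282.] [563.  45.  84.]
side buffer_axis 0.26 [200. 274.] [722.  71.  30.]
side spice_jar 0.77 [201. 276.] [722.  71.  23.]
side shaker 0.81 [239. 239.] [615.  33. 174.]
side creamer 0.84 [377. 193.] [ 530. -453.   29.]
side creamer 0.62 [342. 199.] [ 573. -319.   73.]
side candle_jar 0.75 [271. 210.] [ 726. -198.   41.]
side candle_jar 0.59 [270. 289.] [523.  51.  94.]
top carton 0.82 [256. 243.] [510.   0. 159.]
top carton 0.66 [382. 147.] [ 653. -424.   94.]
top carton_opening 0.73 [400. 142.] [ 679. -509.   14.]
top carton_top 0.9 [445. 220.] [ 380. -450.  167.]
top carton_top 0.84 [244. 219.] [573.   7. 174.]
top carton_top 0.84 [390. 113.] [ 707. -463.  165.]
top caddy 0.78 [297. 226.] [ 560. -125.    9.]
top stop 0.95 [358. 195.] [ 559. -309.   57.]
top stop 0.51 [253. 241.] [512.   5. 171.]
top buffer_axis 0.74 [358. 189.] [ 574. -313.   66.]
top spice_jar 0.97 [213. 195.] [716.  57.  62.]
top shaker 0.53 [263. 177.] [724. -88.  34.]
top creamer 0.8 [415. 181.] [ 530. -465.   76.]
top candle_jar 0.64 [302. 158.] [ 721. -208.   71.]
top candle_jar 0.19 [360. 191.] [ 566. -317.   66.]
```

View pics/side0.png

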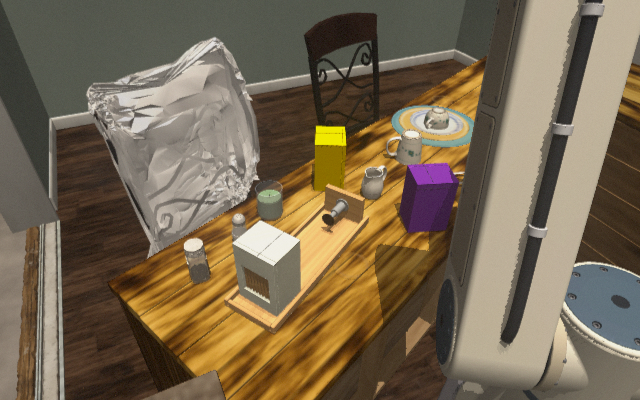

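View pics/top0.png

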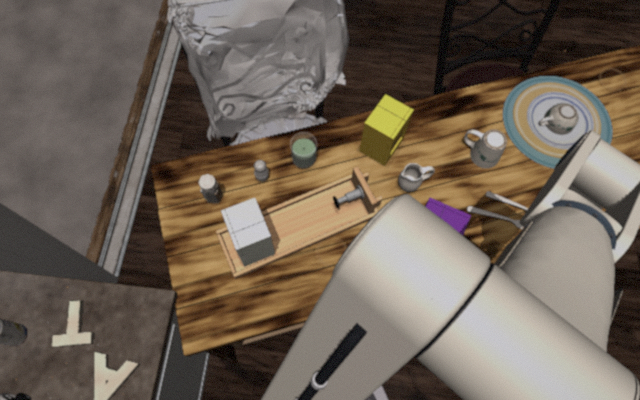

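The side picture shows three cartons: white at (268,270), purple at (430,198) and yellow at (330,158). The white one is the one meant: it stands in the caddy with sachets showing at (258,282), on the side away from the stop at (345,205). The top picture agrees, with white at (248,232), the stop at (362,192) and the buffer at (338,202). Next I'll measure the geometry and take a crop to confirm.

```bash
python3 - <<'E'
from h import *
def rect(P): 
    (c,wh,a)=cv2.minAreaRect(P[:,:2].astype(np.float32)); return np.round(c,1),np.round(wh,1),round(a,1)
for cam in("side","top"):
    z=np.load(f"pics/{cam}0.npz"); im,d=z["im"],z["d"]
    P=cloud(cam,d,np.ones(d.shape,bool))
    near=(abs(P[:,0]-564)<260)&(P[:,1]>-400)&(P[:,1]<140)
    Q=P[near]
    t=Q[(abs(Q[:,0]-564)<110)&(abs(Q[:,1]-5)<110)&(Q[:,2]>150)]
    zt=np.median(t[:,2]); t=t[abs(t[:,2]-zt)<5]; print(cam,"carton top z",zt,len(t),rect(t))
    for t_ in ("caddy","stop"):
        for c in vision.cut_out(cam,t_)[:1]:
            C=cloud(cam,d,cv2.erode(c["region"].astype(np.uint8),np.ones((3,3)))>0)
            print(t_,round(c["conf"],2),len(C),np.round(np.percentile(C,[1,50,99],axis=0)))
            if t_=="caddy":
                f=C[(C[:,2]<35)&(C[:,2]>2)]; print(" rect",rect(f)); h,e=np.histogram(f[:,2],bins=range(0,36,3)); print(h)
                np.save(f"pics/caddy_{cam}.npy",f)
            else:
                np.save(f"pics/stop_{cam}.npy",C); hi=C[C[:,2]>70]; print(" hi",len(hi),rect(hi))
    for t_ in("spice_jar","shaker","creamer","candle_jar"):
        for c in vision.cut_out(cam,t_)[:1]:
            C=cloud(cam,d,c["region"]); print(t_,round(c["conf"],2),np.round(np.median(C,axis=0)))
z=np.load("pics/side0.npz")["im"]; cv2.imwrite("pics/crop1.png",cv2.resize(z[170:340,180:400],None,fx=3.5,fy=3.5,interpolation=cv2.INTER_CUBIC)[:,:,::-1])
E
```

```text
side carton top z 172.36849523843802 1698 (array([565.3,   6.9]), array([ 92.5, 111.4]), 89.9)
caddy 0.58 3871 [[ 493. -317.    5.]
 [ 546. -160.    9.]
 [ 633.   88.   26.]]
 rect (array([ 565.2, -127.1]), array([140.8, 432.8]), 1.2)
[   2  256 1721  570  141  157  238  563  216    7    0]
stop 0.82 1057 [[ 513. -332.   13.]
 [ 564. -320.   62.]
 [ 625. -241.   95.]]
 hi 376 (array([ 556.3, -307.9]), array([100.8, 104. ]), 35.0)
spice_jar 0.7 [727.  69.  71.]
shaker 0.81 [736. -78.  60.]
creamer 0.94 [ 550. -455.   55.]
candle_jar 0.84 [ 744. -212.   60.]
top carton top z 173.1591693639748 1533 (array([563.2,   4.8]), array([ 90. , 111.6]), 89.7)
caddy 0.76 4892 [[ 493. -317.    2.]
 [ 558. -156.    9.]
 [ 631.   78.   28.]]
 rect (array([ 563.6, -133.3]), array([140.3, 431. ]), 1.2)
[  62  639 1510 1234  357  120  182  335  309   92   10]
stop 0.69 611 [[ 511. -359.   28.]
 [ 564. -323.   69.]
 [ 621. -244.   97.]]
 hi 295 (array([ 555.4, -313.6]), array([ 98.7, 105.6]), 37.0)
spice_jar 0.86 [724.  57.  91.]
shaker 0.83 [731. -90.  63.]
creamer 0.7 [ 552. -480.   52.]
candle_jar 0.78 [ 748. -226.   60.]
```

View pics/crop1.png

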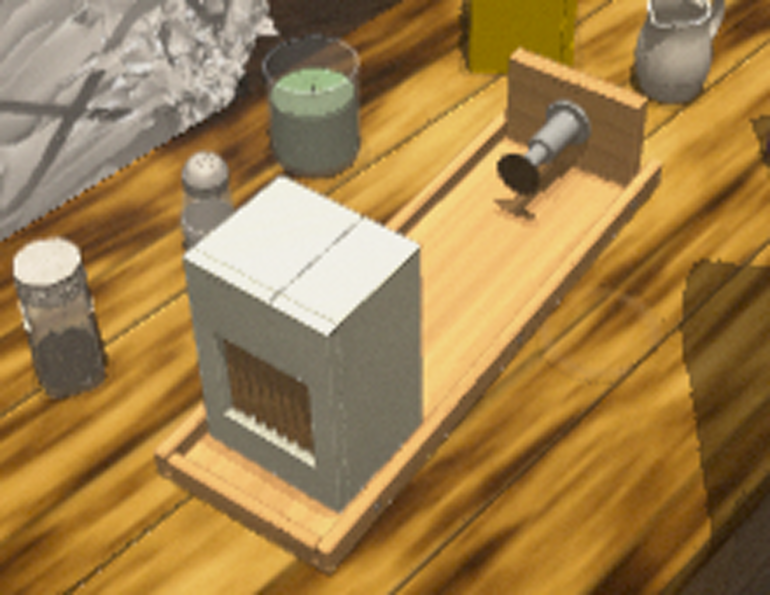

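The crop confirms it: the white carton in the caddy, with the sachet opening on the side facing away from the stop. Next I'll refine the caddy axis and the position of the stop face.

```bash
python3 - <<'E'
from h import *
for cam in("side","top"):
    f=np.load(f"pics/caddy_{cam}.npy")
    for lo,hi in((480,520),(610,650)):
        R=f[(f[:,0]>lo)&(f[:,0]<hi)&(f[:,2]>20)&(f[:,1]<70)]
        if len(R)>20:
            p=np.polyfit(R[:,1],R[:,0],1); print(cam,"rail x=%.1f + %.4f*y"%(p[1],p[0]),len(R))
    C=np.load(f"pics/stop_{cam}.npy"); B=C[(C[:,2]>50)&(C[:,2]<88)&(C[:,1]<-300)&(abs(C[:,0]-566)>25)]
    if len(B)>10:
        p=np.polyfit(B[:,0],B[:,1],1); print("board y=%.1f + %.4f*(x-566)"%(np.polyval(p,566),p[0]),len(B),np.round(np.percentile(B[:,1],[5,25,50,75,95])))
    N=C[(C[:,2]>30)&(C[:,2]<76)&(C[:,1]>-300)]; print("plunger",len(N),np.round(np.percentile(N,[2,50,98],axis=0)))
E
```

```text
side rail x=497.2 + -0.0240*y 540
side rail x=627.9 + -0.0167*y 123
board y=-321.4 + 0.0438*(x-566) 242 [-328. -322. -321. -320. -318.]
plunger 174 [[ 557. -299.   43.]
 [ 567. -266.   59.]
 [ 581. -240.   71.]]
top rail x=496.1 + -0.0231*y 532
top rail x=624.6 + -0.0232*y 206
board y=-331.5 + 0.0017*(x-566) 132 [-357. -340. -324. -322. -321.]
plunger 85 [[ 558. -299.   56.]
 [ 566. -278.   63.]
 [ 573. -244.   71.]]
```

>>> play_rows(steps=[{"delta_pos":[0,0,-4],"yaw":0,"jaw":50},{"delta_pos":[0,0,-7],"yaw":0,"jaw":50},{"delta_pos":[3.5,-3,-7],"yaw":0,"jaw":50},{"delta_pos":[7,-6,-7],"yaw":0,"jaw":50},{"delta_pos":[10.5,-9,-7],"yaw":0,"jaw":50},{"delta_pos":[14,-12,-7],"yaw":0,"jaw":50},{"delta_pos":[17.5,-15,-7],"yaw":0,"jaw":50},{"delta_pos":[21,-18,-7],"yaw":0,"jaw":50}])

```text
clock: 2.5
eef_pos: [377.7, -314.2, 301.5]
tcp_rot: [3.141, -0.0, 0.432]
contact_force: [1.6, 0.7, 0.6]
opening: 0.5
grasp_force: 0.0
```

>>> play_rows(steps=[{"delta_pos":[3.4,-3.0,0],"yaw":-0.14,"jaw":50},{"delta_pos":[7,-6.2,0],"yaw":-0.28,"jaw":50},{"delta_pos":[10.5,-9.3,0],"yaw":-0.42,"jaw":50},{"delta_pos":[14,-12.4,0],"yaw":-0.57,"jaw":50},{"delta_pos":[17.5,-15.5,0],"yaw":-0.72,"jaw":50},{"delta_pos":[21,-18.6,0],"yaw":-0.87,"jaw":50},{"delta_pos":[24.5,-21.7,0],"yaw":-1.02,"jaw":50},{"delta_pos":[28,-24.8,0],"yaw":-1.16,"jaw":50}])

```text
clock: 3.3
eef_pos: [527.9, 28.6, 301.6]
tcp_rot: [3.141, 0.0, 1.599]
contact_force: [0.7, -0.3, 0.7]
opening: 0.499
grasp_force: 0.0
```

>>> play_rows(steps=[{"delta_pos":[4,1.8,0],"yaw":0,"jaw":50},{"delta_pos":[7.6,3.6,0],"yaw":0,"jaw":50},{"delta_pos":[7.6,3.6,3],"yaw":0,"jaw":50},{"delta_pos":[7.6,3.6,7],"yaw":0,"jaw":50},{"delta_pos":[7.6,3.6,11],"yaw":0,"jaw":50},{"delta_pos":[7.6,3.6,14.0],"yaw":0,"jaw":50},{"delta_pos":[7.6,3.6,15.0],"yaw":0,"jaw":50},{"delta_pos":[7.6,3.6,15.0],"yaw":0,"jaw":50}])

```text
clock: 4.1
eef_pos: [561.1, 103.3, 150.3]
tcp_rot: [-3.139, 0.0, 1.593]
contact_force: [0.1, 0.4, 0.6]
opening: 0.497
grasp_force: 0.0
```

```bash
python3 - <<'E'
from h import *
s=r.sense(); print(s["clock"],np.round(s["eef_pos"],1),np.round(s["tcp_rot"],3),np.round(s["contact_force"],2))
im,d=vision.grab_frame("side"); cv2.imwrite("pics/side1.png",cv2.resize(im[130:330,150:400],None,fx=3,fy=3)[:,:,::-1])
E
```

```text
4.1 [561.1 103.3 150.3] [-3.139  0.     1.593] [0.08 0.38 0.57]
```

View pics/side1.png

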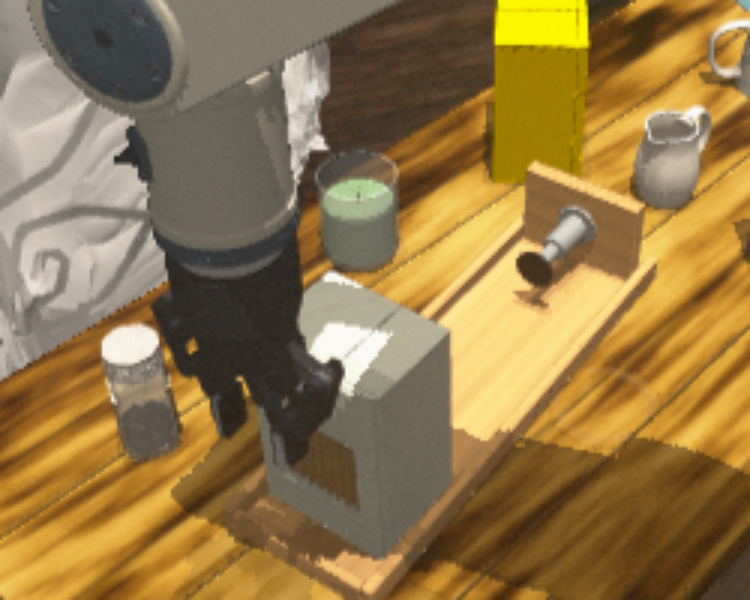

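The picture shows the fingers ahead of the opening face at (285,460) in the crop, clear of the jars. I'll approach and push.

>>> play_rows(steps=[{"delta_pos":[-1,0,0],"yaw":0,"jaw":50},{"delta_pos":[-2,0,0],"yaw":0,"jaw":50},{"delta_pos":[-2.8,0,0],"yaw":0,"jaw":50},{"delta_pos":[-3.3,0,0],"yaw":0,"jaw":50},{"delta_pos":[-3.7,0,0],"yaw":0,"jaw":50},{"delta_pos":[-4.1,0,0],"yaw":0,"jaw":50},{"delta_pos":[-4.5,0,0],"yaw":0,"jaw":50},{"delta_pos":[-5,0,0],"yaw":0,"jaw":50}])

```text
clock: 4.95
eef_pos: [563.0, 53.5, 151.4]
tcp_rot: [3.141, -0.0, 1.593]
contact_force: [0.7, 2.2, 1.0]
opening: 0.499
grasp_force: 1.0
```

>>> play_rows(steps=[{"delta_pos":[-0.5,0,0],"yaw":0,"jaw":50},{"delta_pos":[-1,0,0],"yaw":0,"jaw":50},{"delta_pos":[-1.5,0,0],"yaw":0,"jaw":50},{"delta_pos":[-2,0,0],"yaw":0,"jaw":50},{"delta_pos":[-2.5,0,0],"yaw":0,"jaw":50},{"delta_pos":[-3,0,0],"yaw":0,"jaw":50},{"delta_pos":[-3.5,0,0],"yaw":0,"jaw":50},{"delta_pos":[-4,0,0],"yaw":0,"jaw":50}])

```text
clock: 5.75
eef_pos: [563.7, 13.0, 151.2]
tcp_rot: [-3.142, 0.0, 1.593]
contact_force: [-0.6, 1.1, 1.1]
opening: 0.499
grasp_force: 0.5
```

>>> play_rows(steps=[{"delta_pos":[-0.4,0,0],"yaw":0,"jaw":50},{"delta_pos":[-0.8,0,0],"yaw":0,"jaw":50},{"delta_pos":[-1.2,0,0],"yaw":0,"jaw":50},{"delta_pos":[-1.6,0,0],"yaw":0,"jaw":50},{"delta_pos":[-2.0,0,0],"yaw":0,"jaw":50},{"delta_pos":[-2.4,0,0],"yaw":0,"jaw":50},{"delta_pos":[-2.8,0,0],"yaw":0,"jaw":50},{"delta_pos":[-3.0,0,0],"yaw":0,"jaw":50}])

```text
clock: 6.55
eef_pos: [564.4, -16.9, 151.3]
tcp_rot: [-3.142, 0.0, 1.593]
contact_force: [0.6, 0.7, 0.6]
opening: 0.504
grasp_force: 0.0
```

```bash
python3 - <<'E'
from h import *
s=r.sense(); print(s["clock"],np.round(s["eef_pos"],1),np.round(s["tcp_rot"],3),np.round(s["contact_force"],2))
im,d=vision.grab_frame("side"); cv2.imwrite("pics/side2.png",cv2.resize(im[130:330,150:400],None,fx=3,fy=3)[:,:,::-1])
E
```

```text
6.55 [564.4 -16.9 151.3] [-3.142  0.     1.593] [0.64 0.68 0.6 ]
```

View pics/side2.png

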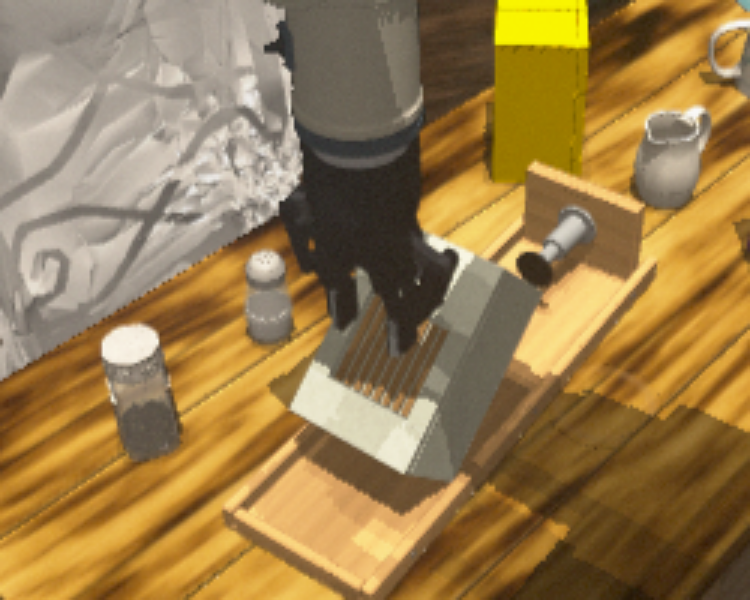

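The carton is past its balance point and falling towards the stop, opening side coming up. I'll hold briefly, then back off.

>>> play_rows(steps=[{"delta_pos":[0,0,0],"yaw":0,"jaw":50},{"delta_pos":[0,0,0],"yaw":0,"jaw":50},{"delta_pos":[0.5,0,0],"yaw":0,"jaw":50},{"delta_pos":[2,0,0],"yaw":0,"jaw":50},{"delta_pos":[4,0,0],"yaw":0,"jaw":50},{"delta_pos":[6,0,0],"yaw":0,"jaw":50},{"delta_pos":[7,0,0],"yaw":0,"jaw":50},{"delta_pos":[7,0,0],"yaw":0,"jaw":50}])

```text
clock: 7.4
eef_pos: [562.7, 55.2, 151.3]
tcp_rot: [3.142, -0.0, 1.595]
contact_force: [0.2, -0.5, 0.1]
opening: 0.502
grasp_force: 0.0
```

```bash
python3 - <<'E'
from h import *
s=r.sense(); print(s["clock"],np.round(s["eef_pos"],1),np.round(s["contact_force"],2))
for cam in("side","top"):
    im,d=vision.grab_frame(cam); np.savez(f"pics/{cam}3.npz",im=im,d=d)
    if cam=="side": cv2.imwrite("pics/side3.png",cv2.resize(im[130:330,150:400],None,fx=3,fy=3)[:,:,::-1])
    P=cloud(cam,d,np.ones(d.shape,bool)); t=P[(P[:,2]>92)&(P[:,2]<104)&(abs(P[:,0]-565)<75)&(P[:,1]<0)&(P[:,1]>-300)]
    print(cam,len(t),np.round(np.percentile(t,[1,50,99],axis=0),1),cv2.minAreaRect(t[:,:2].astype(np.float32)))
    for n in("carton_top","carton","carton_opening"):
        for L in vision.landmark_of(cam,n)[:2]: print(cam,n,round(L["conf"],2),np.round(world(cam,L["uv"],d)))
E
```

```text
7.4 [562.7  55.2 151.3] [ 0.15 -0.46  0.09]
side 1774 [[ 509.9 -204.1   92.1]
 [ 555.7 -129.4   97.2]
 [ 618.8  -40.9  100.7]] ((564.8637084960938, -122.89816284179688), (168.6458282470703, 112.66015625), 89.80931854248047)
side carton_top 0.78 [ 538. -169.   98.]
side carton_top 0.77 [ 373. -445.  166.]
side carton 0.97 [ 680. -405.   51.]
side carton 0.88 [565. -41.  66.]
side carton_opening 0.64 [ 566. -123.   90.]
top 1629 [[ 508.2 -206.6   92.2]
 [ 567.5 -152.    97.5]
 [ 617.4  -58.2  103.1]] ((563.4502563476562, -131.32989501953125), (154.2185821533203, 112.44757843017578), 89.65830993652344)
top carton_top 0.93 [ 381. -444.  164.]
top carton_top 0.62 [ 697. -455.  167.]
top carton 0.96 [ 658. -420.   96.]
top carton 0.76 [323.  -9. 759.]
top carton_opening 0.84 [ 676. -495.   36.]
top carton_opening 0.61 [ 570. -122.   92.]
```

View pics/side3.png

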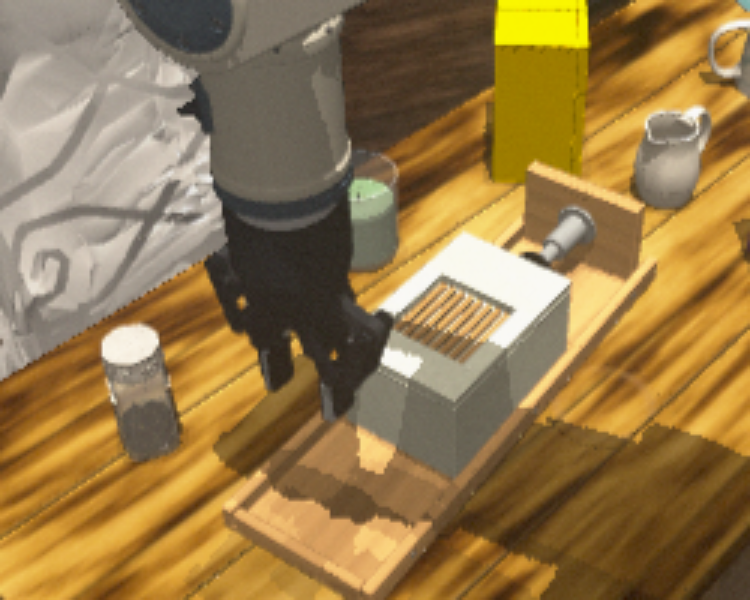

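The picture shows the carton lying in the channel with the opening up (crop 455,315). Its bottom end is at y≈-40 and its top end at y≈-205, just short of the buffer. Next I'll lower the hand behind the bottom end.

>>> play_rows(steps=[{"delta_pos":[0,0,3],"yaw":0,"jaw":50},{"delta_pos":[0,0,6],"yaw":0,"jaw":50},{"delta_pos":[0,0,9],"yaw":0,"jaw":50},{"delta_pos":[0,0,10.9],"yaw":0,"jaw":50},{"delta_pos":[-2,0,10.9],"yaw":0,"jaw":50},{"delta_pos":[-4,0,10.9],"yaw":0,"jaw":50},{"delta_pos":[-6,0,10.9],"yaw":0,"jaw":50},{"delta_pos":[-7,0,10.9],"yaw":0,"jaw":50}])

```text
clock: 8.6
eef_pos: [564.4, -18.1, 42.2]
tcp_rot: [-3.142, 0.0, 1.592]
contact_force: [0.1, 0.5, 0.4]
opening: 0.503
grasp_force: 0.0
```

>>> play_rows(steps=[{"delta_pos":[-0.2,0,0],"yaw":0,"jaw":50},{"delta_pos":[-0.4,0,0],"yaw":0,"jaw":50},{"delta_pos":[-0.6,0,0],"yaw":0,"jaw":50},{"delta_pos":[-0.8,0,0],"yaw":0,"jaw":50},{"delta_pos":[-1.0,0,0],"yaw":0,"jaw":50},{"delta_pos":[-1.2,0,0],"yaw":0,"jaw":50},{"delta_pos":[-1.4,0,0],"yaw":0,"jaw":50},{"delta_pos":[-1.6,0,0],"yaw":0,"jaw":50}])

```text
clock: 9.4
eef_pos: [564.5, -32.4, 42.2]
tcp_rot: [-3.141, -0.0, 1.593]
contact_force: [-1.2, 3.0, 0.3]
opening: 0.499
grasp_force: 0.0
```

>>> play_rows(steps=[{"delta_pos":[-0.2,0,0],"yaw":0,"jaw":50},{"delta_pos":[-0.4,0,0],"yaw":0,"jaw":50},{"delta_pos":[-0.6,0,0],"yaw":0,"jaw":50},{"delta_pos":[-0.8,0,0],"yaw":0,"jaw":50},{"delta_pos":[-1.0,0,0],"yaw":0,"jaw":50},{"delta_pos":[-1.1,0,0],"yaw":0,"jaw":50},{"delta_pos":[-1.2,0,0],"yaw":0,"jaw":50},{"delta_pos":[-1.3,0,0],"yaw":0,"jaw":50}])

```text
clock: 10.2
eef_pos: [565.0, -45.6, 42.3]
tcp_rot: [-3.142, -0.0, 1.593]
contact_force: [0.4, 1.9, -1.0]
opening: 0.503
grasp_force: 0.0
```

>>> play_rows(steps=[{"delta_pos":[-0.15,0,0],"yaw":0,"jaw":50},{"delta_pos":[-0.3,0,0],"yaw":0,"jaw":50},{"delta_pos":[-0.45,0,0],"yaw":0,"jaw":50},{"delta_pos":[-0.6,0,0],"yaw":0,"jaw":50},{"delta_pos":[-0.75,0,0],"yaw":0,"jaw":50},{"delta_pos":[-0.9,0,0],"yaw":0,"jaw":50},{"delta_pos":[-1.0,0,0],"yaw":0,"jaw":50},{"delta_pos":[-1.1,0,0],"yaw":0,"jaw":50}])

```text
clock: 11.0
eef_pos: [565.3, -56.6, 42.3]
tcp_rot: [-3.142, -0.0, 1.593]
contact_force: [0.1, 2.0, -1.5]
opening: 0.499
grasp_force: 0.0
```

>>> play_rows(steps=[{"delta_pos":[-0.05,0,0],"yaw":0,"jaw":50},{"delta_pos":[-0.1,0,0],"yaw":0,"jaw":50},{"delta_pos":[-0.15,0,0],"yaw":0,"jaw":50},{"delta_pos":[-0.2,0,0],"yaw":0,"jaw":50},{"delta_pos":[-0.25,0,0],"yaw":0,"jaw":50},{"delta_pos":[-0.3,0,0],"yaw":0,"jaw":50},{"delta_pos":[-0.35,0,0],"yaw":0,"jaw":50},{"delta_pos":[-0.4,0,0],"yaw":0,"jaw":50}])

```text
clock: 11.8
eef_pos: [565.4, -60.6, 42.3]
tcp_rot: [3.142, 0.0, 1.593]
contact_force: [-0.1, 2.7, -1.0]
opening: 0.5
grasp_force: 0.0
```

```bash
python3 - <<'E'
from h import *
s=r.sense(); print(s["clock"],np.round(s["eef_pos"],1),np.round(s["contact_force"],2))
im,d=vision.grab_frame("side")
P=cloud("side",d,np.ones(d.shape,bool)); t=P[(P[:,2]>92)&(P[:,2]<104)&(abs(P[:,0]-565)<60)&(P[:,1]<0)&(P[:,1]>-300)]
print(np.percentile(t[:,1],[1,99]))
cv2.imwrite("pics/side4.png",cv2.resize(im[170:300,240:400],None,fx=4,fy=4)[:,:,::-1])
print(np.round(r.sense()["contact_force"],2))
E
```

```text
11.8 [565.4 -60.6  42.3] [-0.13  2.74 -1.01]
[-237.47930441  -47.0941137 ]
[-0.06  0.93 -1.09]
```

View pics/side4.png

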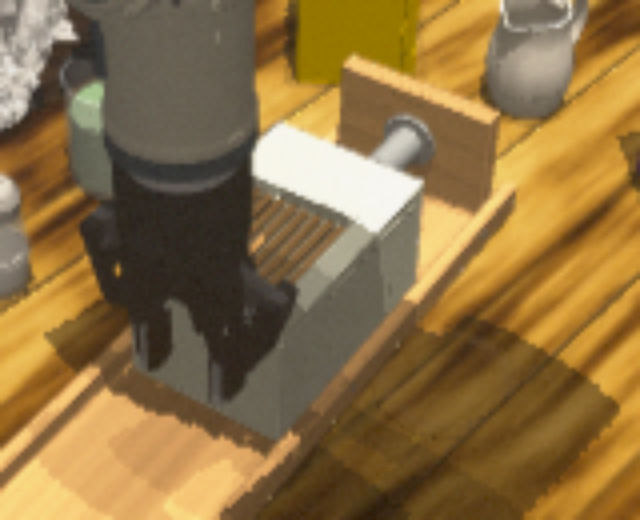

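The picture shows the hand behind the bottom end and the top end at y≈-237, close to the buffer with no contact felt yet. I'll continue slowly, feeling the force.

>>> play_rows(steps=[{"delta_pos":[-0.05,0,0],"yaw":0,"jaw":50},{"delta_pos":[-0.1,0,0],"yaw":0,"jaw":50},{"delta_pos":[-0.15,0,0],"yaw":0,"jaw":50},{"delta_pos":[-0.2,0,0],"yaw":0,"jaw":50},{"delta_pos":[-0.25,0,0],"yaw":0,"jaw":50},{"delta_pos":[-0.27,0,0],"yaw":0,"jaw":50},{"delta_pos":[-0.29,0,0],"yaw":0,"jaw":50},{"delta_pos":[-0.3,0,0],"yaw":0,"jaw":50}])

```text
clock: 12.65
eef_pos: [565.5, -63.5, 42.3]
tcp_rot: [3.142, 0.0, 1.593]
contact_force: [-1.1, 2.1, -0.8]
opening: 0.503
grasp_force: 0.0
```

>>> play_rows(steps=[{"delta_pos":[-0.04,0,0],"yaw":0,"jaw":50},{"delta_pos":[-0.08,0,0],"yaw":0,"jaw":50},{"delta_pos":[-0.12,0,0],"yaw":0,"jaw":50},{"delta_pos":[-0.15,0,0],"yaw":0,"jaw":50},{"delta_pos":[-0.18,0,0],"yaw":0,"jaw":50},{"delta_pos":[-0.2,0,0],"yaw":0,"jaw":50},{"delta_pos":[-0.23,0,0],"yaw":0,"jaw":50},{"delta_pos":[-0.25,0,0],"yaw":0,"jaw":50}])

```text
clock: 13.45
eef_pos: [565.5, -65.9, 42.3]
tcp_rot: [3.142, -0.0, 1.593]
contact_force: [0.6, 5.1, 0.0]
opening: 0.5
grasp_force: 0.0
```

```bash
cat > avg.py <<'E'
from h import *
import sys
F=[];Y=[]
for i in range(int(sys.argv[1])):
    vision.grab_frame("side"); s=r.sense(); F.append(s["contact_force"]);Y.append(s["eef_pos"][1])
F=np.array(F); print(s["clock"],"F",F.mean(0).round(2),"sd",F.std(0).round(2),"y",np.mean(Y).round(2), F[:,1].round(1))
E
python3 avg.py 10
```

```text
13.95 F [ 0.23  5.2  -0.37] sd [0.33 0.58 0.41] y -65.89 [5.7 5.9 5.3 4.1 5.2 6.1 5.3 4.7 4.7 5. ]
```

>>> play_rows(steps=[{"delta_pos":[-0.02,0,0],"yaw":0,"jaw":50},{"delta_pos":[-0.04,0,0],"yaw":0,"jaw":50},{"delta_pos":[-0.06,0,0],"yaw":0,"jaw":50},{"delta_pos":[-0.08,0,0],"yaw":0,"jaw":50},{"delta_pos":[-0.1,0,0],"yaw":0,"jaw":50},{"delta_pos":[-0.1,0,0],"yaw":0,"jaw":50},{"delta_pos":[-0.1,0,0],"yaw":0,"jaw":50},{"delta_pos":[-0.1,0,0],"yaw":0,"jaw":50}])

```text
clock: 14.75
eef_pos: [565.5, -66.7, 42.3]
tcp_rot: [-3.142, -0.0, 1.593]
contact_force: [-0.4, 5.2, -0.1]
opening: 0.503
grasp_force: 0.0
```

```bash
python3 avg.py 10
```

```text
15.25 F [-0.05  6.42 -0.24] sd [0.55 0.29 0.49] y -66.7 [6.3 6.9 6.2 6.6 6.1 6.5 6.2 6.1 6.9 6.3]
```

>>> play_rows(steps=[{"delta_pos":[-0.03,0,0],"yaw":0,"jaw":50},{"delta_pos":[-0.06,0,0],"yaw":0,"jaw":50},{"delta_pos":[-0.06,0,0],"yaw":0,"jaw":50},{"delta_pos":[-0.06,0,0],"yaw":0,"jaw":50},{"delta_pos":[-0.06,0,0],"yaw":0,"jaw":50},{"delta_pos":[-0.06,0,0],"yaw":0,"jaw":50},{"delta_pos":[-0.06,0,0],"yaw":0,"jaw":50},{"delta_pos":[-0.06,0,0],"yaw":0,"jaw":50}])

```text
clock: 16.05
eef_pos: [565.5, -67.2, 42.3]
tcp_rot: [-3.142, -0.0, 1.593]
contact_force: [-0.0, 6.9, 0.9]
opening: 0.501
grasp_force: 0.0
```

```bash
python3 avg.py 20
```

```text
17.05 F [-0.07  6.99 -0.03] sd [0.42 0.35 0.41] y -67.21 [6.4 6.8 6.6 6.9 6.7 7.  7.1 7.7 7.  7.2 7.1 6.7 7.  7.6 7.2 7.1 7.6 6.7
 7.1 6.4]
```

>>> play_rows(steps=[{"delta_pos":[-0.03,0,0],"yaw":0,"jaw":50},{"delta_pos":[-0.03,0,0],"yaw":0,"jaw":50},{"delta_pos":[-0.03,0,0],"yaw":0,"jaw":50},{"delta_pos":[-0.03,0,0],"yaw":0,"jaw":50},{"delta_pos":[-0.03,0,0],"yaw":0,"jaw":50},{"delta_pos":[-0.03,0,0],"yaw":0,"jaw":50},{"delta_pos":[-0.03,0,0],"yaw":0,"jaw":50},{"delta_pos":[-0.03,0,0],"yaw":0,"jaw":50}])

```text
clock: 17.85
eef_pos: [565.5, -67.4, 42.3]
tcp_rot: [-3.142, -0.001, 1.593]
contact_force: [0.0, 7.6, 0.2]
opening: 0.497
grasp_force: 0.0
```

```bash
python3 avg.py 16
```

```text
18.65 F [0.04 7.44 0.16] sd [0.41 0.42 0.29] y -67.45 [8.  7.1 7.7 8.1 7.1 8.  7.7 6.6 7.2 7.4 7.7 7.1 7.7 6.8 7.6 7.4]
```

>>> play_rows(steps=[{"delta_pos":[0.05,0,0],"yaw":0,"jaw":50},{"delta_pos":[0.1,0,0],"yaw":0,"jaw":50},{"delta_pos":[0.15,0,0],"yaw":0,"jaw":50},{"delta_pos":[0.2,0,0],"yaw":0,"jaw":50},{"delta_pos":[0.25,0,0],"yaw":0,"jaw":50},{"delta_pos":[0.3,0,0],"yaw":0,"jaw":50},{"delta_pos":[0.4,0,0],"yaw":0,"jaw":50},{"delta_pos":[0.6,0,0],"yaw":0,"jaw":50}])

```text
clock: 19.45
eef_pos: [565.5, -62.1, 42.4]
tcp_rot: [3.141, 0.0, 1.593]
contact_force: [-0.2, -0.9, -0.2]
opening: 0.499
grasp_force: 0.0
```

>>> play_rows(steps=[{"delta_pos":[0.5,0,0],"yaw":0,"jaw":50},{"delta_pos":[1.5,0,0],"yaw":0,"jaw":50},{"delta_pos":[3,0,0],"yaw":0,"jaw":50},{"delta_pos":[5,0,0],"yaw":0,"jaw":50},{"delta_pos":[7,0,0],"yaw":0,"jaw":50},{"delta_pos":[9,0,0],"yaw":0,"jaw":50},{"delta_pos":[10,0,-3],"yaw":0,"jaw":50},{"delta_pos":[10,0,-6],"yaw":0,"jaw":50}])

```text
clock: 20.25
eef_pos: [562.0, 40.6, 102.1]
tcp_rot: [-3.139, -0.0, 1.595]
contact_force: [0.6, -0.2, 0.2]
opening: 0.5
grasp_force: 0.0
```

```bash
python3 avg.py 3; python3 - <<'E'
from h import *
im,d=vision.grab_frame("side")
P=cloud("side",d,np.ones(d.shape,bool)); t=P[(P[:,2]>92)&(P[:,2]<104)&(abs(P[:,0]-565)<60)&(P[:,1]<0)&(P[:,1]>-300)]
print(np.percentile(t[:,1],[1,99]))
cv2.imwrite("pics/side5.png",cv2.resize(im[130:330,150:400],None,fx=3,fy=3)[:,:,::-1])
E
```

```text
20.4 F [0.87 0.29 1.53] sd [1.21 0.4  2.01] y 39.87 [-0.2  0.8  0.3]
[-241.66774176  -77.74579028]
```

View pics/side5.png

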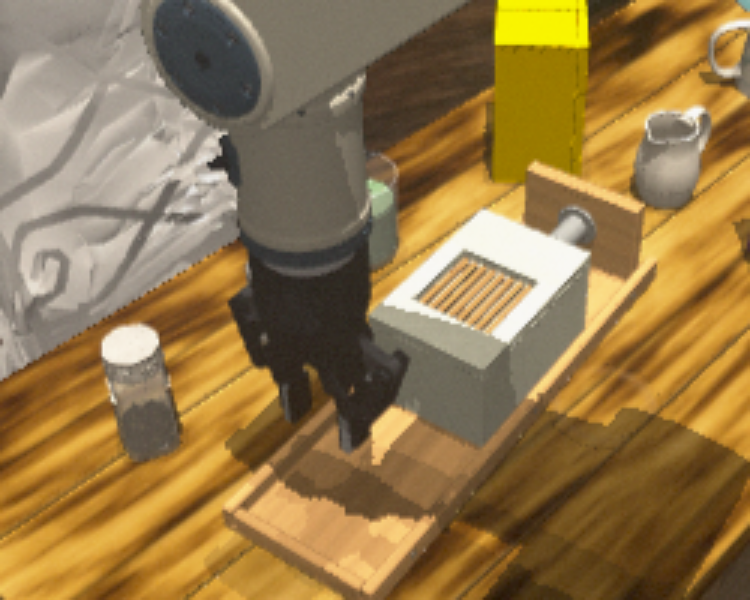

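The picture shows the carton lying with its opening up, its top end resting on the buffer (y≈-241.7, buffer first felt at about -240), the hand clear and the bystanders in place.

```bash
python3 -c "
from rig import r
print(r.sign_off())"
```

```text
the job is handed in; nothing more can be done
None
```

The carton was toppled with its opening up and slid onto the buffer. It was held there for over a second at about 5 N (7.4 N total, less roughly 2.3 N of sliding friction). It was left resting against the buffer with the hand clear and the jars, shaker and jug untouched, and I handed the job in after about 20 s of robot time.

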